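Fold back the shoe rack's leaf to open the boot well

ROBOT

A 6-joint arm with a two-finger parallel gripper is mounted at the origin on the work surface. World frame = base frame: x ahead of the robot, y to its left, z up, the work surface at z = 0. Lengths are in mm, angles in degrees, forces in N, time in s.
With the tool pointing down it reaches from about 250 to 800 mm from the base axis. Payload 3.9 kg.
Tool frame: the origin (TCP) lies between the finger pads; the fingertips stand 8 mm ahead of it and the grasp point (between the pads) lies 11 mm behind it; z points along the fingers, y is the line along which they close (so a half turn about z gives the same grasp; the last joint's range is limited). The gripper opens to 85 mm and grips with 20 to 120 N. Pads are 22 mm wide; open, the fingers measure 114 mm over their backs; the gripper's body (76 mm by 85 mm) begins 54 mm behind the grasp point. The pads swing forward as they close: fully open they stand 13 mm farther back than shut.
Start: joints at [73.568, 14.897, -7.913, 67.191, 0, 90], TCP at [148.51, 503.547, 239.304] pointing down, gripper open.
Joint ranges: [-159.42, 159.42], [-47.68, 98.78], [-73.54, 78.23], [-108.79, 121.32], [-90, 84.71], [-180, 180]. Speed limits (degrees/s): [147.25, 147.25, 180, 180, 180, 180].

INTERFACE

Orientations are given as a 3x3 rotation matrix whose columns are the frame's x, y, z axes.
In Python, from workcell import manip gives the robot as it stands.
- The arm moves only by the shell command python3 -m inch 'ROWS' [FORCE]. ROWS is JSON, a list of rows, each a list of 5 numbers: the shift along the tool's x, y, z in mm, then the turn about the tool's z in rad, then the closure in counts, from 0 (fully open) to 255 (shut). In form: [[dx, dy, dz, roll, jaw], ...]. A call has 1 to 10 rows; each row is the pose to reach, as a shift and turn from the pose commanded when the call began, along the tool's axes at that moment; what a row does not reach only later rows make up. A row lasts 1/10 s, in which the tool goes at most 50 mm and 8.59 degrees, less where a joint would pass 70% of its speed; a pose out of reach is approached as far as the arm can. A call with a gripper value outside its range is refused whole. The fingers move at their own pace and stop on an object; FORCE is the grip in N (left out, the last holds). Time passes only in rows, so rows that repeat a pose let the fingers close. It gives the time, the measured TCP pose, the force, the opening and the grip force at its end, in the units of the state.
- manip.observe(): the state, without advancing time (a new reading comes with each control period).
- manip.read_camera(name): name is "side" or "top"; returns the picture (400x640x3 uint8, red, green, blue); there is no depth.
- manip.get_calibration(name): a dict with "camera_matrix" (3x3 intrinsics, pixels), "R" (3x3) and "t" (3): a world point X has camera coordinates R X + t. Camera axes: x right, y down, z forward; pixel columns grow to the right and rows downward; lengths in mm; the calibration is good to about 2 mm. A picture is of the moment at which its call begins. get_calibration takes no time and is no camera call.
- manip.close_job(): hands the job in; it is judged then, once.
The state is a dict: "time": time; "joints": joint angles; "joint_velocities": joint speeds; "joint_efforts": joint torques, N m; "position": TCP position; "eef_rot": TCP orientation; "force": force on the tool from outside, world axes, zero at the start; "ft_torque": the same for the moment, N m; "opening": finger opening in mm; "grip_force": force on a finger pad.
Only numpy, scipy, OpenCV 4.12 (cv2) and the standard library are available. Lean on these libraries where they do the work, as an engineer would, in place of code of your own. Each camera call takes 0.05 s, during which the arm holds its last target. There are 200 camera calls.

TASK

Make room for tall boots in the oak shoe rack: with the fingertips push the walnut boot jack along the top slats until it is clear of the place where the hinged slatted leaf will land, then turn the leaf right over its spine so that it lies fully flat on the fixed slats on the other side. Only push and tip, do not pick anything up: the boot jack stays on the rack, on its own feet on the free slats beyond the turned leaf. Bring the leaf over steadily without slamming it, and leave the cedar shoe tree and the rubber heel cap undisturbed.

Things in the scene. Friction and masses are not known exactly. Their poses are not given: they have to be found in the camera images.
- spine (a point): middle of the leaf's hinge line (300 mm long row of 8 mm brass knuckles) on top of the shoe rack, fixed to the rack; height = upper face of the fixed top slats, 90 mm above the work surface. Axes, used for rack positions below: x along the hinge, away from the robot; y along the rack's length, towards the leaf's side at the start; z up.
- rack: slatted oak shoe rack standing on the floor beyond the table's edge; origin 840 mm straight below the spine, same axes. Fixed top slats (along y, 36 mm wide, 8 mm gaps, x -150 to 150 mm) from y -5 to -600 mm, with a raised end board there. On the +y side is the open boot well: rails (x -146 to -124 and 124 to 146 mm, 42 mm deep, just under the leaf) and end posts stop at y +160 mm.
- leaf (a joint): angle of the oak leaf about the spine's x axis, rad: 0 flat over the boot well (+y side), flush with the fixed slats; 1.571 upright; 3.142 turned over, flat on the fixed slats (-y side). Starts at 0 to 0.25. Stiff hinge: it stays at any angle it is left, and turning it takes 5 to 7 N at the free edge on the way up and 1 to 4 N on the way down. Mass about 0.45 kg.
- leaf_edge (a point): middle of the leaf's free edge at half thickness; y axis away from the hinge, z out of the face that is up at angle 0. The leaf is a slatted panel 300 mm (x) by 16 mm, reaching 6 to 200 mm from the hinge axis, which lies level with that face. At angle 0 it overhangs the end posts by 40 mm; the space below it is free for 400 mm, also between the rails and outwards.
- boot_jack: loose walnut boot jack, 250 mm long (x, to the notched end, roughly along the rack's x) by 90 mm wide (y), 0.25 to 0.5 kg, on the fixed slats where the turned leaf must lie. Origin: middle of its underside, level with the slats. Sloping plank: its side spans 14 to 28 mm above the slats at x -50, 22 to 36 at 0. It stands on a pad (x -107) and a full-width block (x +45 mm) and slides when pushed.
- shoe_tree: loose cedar split-toe shoe tree with brass rod and knob, 274 mm long, 81 mm wide, 60 mm high, lying on the top slats about 488 mm from the spine along -y; origin: on its underside near its middle; x towards the toe. Leave alone.
- heel_cap: loose black rubber heel cap, D-shaped, 61 by 62 mm, 10 mm thick, lying on the top slats between the boot jack and the shoe tree, about 400 mm from the spine along -y; origin: on its underside near its middle. Leave alone.

How it is judged:
By the outcome, as a careful person would: the job done as asked, in the order asked, and still so for the second after the job is handed in, with the robot touching nothing.
It also fails if it takes over 67 s, if anything falls off the work surface, if the arm or the gripper's body presses on something with over 40 N, if the wrist force passes 120 N, or if a joint passes its speed limit or range.

## Working session

There is one attempt and no reset: what is moved stays moved. The work goes in short steps, Python scripts to look and compute and a shell command to move; the robot and the scene stay as the last step left them, time stands still between calls to the robot, and variables do not carry over. Pictures are saved under pics/ and viewed, at most 10 in all, crops included, and the job is handed in when it is done.

```bash
mkdir -p pics; ls; python3 - <<'E'
from workcell import manip
import cv2,numpy as np
s=manip.observe();print(s['time'],s['position'],s['eef_rot'],s['opening'])
for n in('side','top'):
    cv2.imwrite(f'pics/{n}0.png',manip.read_camera(n)[:,:,::-1]);print(n,{k:np.round(v,3).tolist() for k,v in manip.get_calibration(n).items()})
E
```

```text
pics
0.0 [148.32166295 502.9261927  238.47150481] [[-9.59155689e-01  2.82878195e-01 -5.40099046e-04]
 [ 2.82878710e-01  9.59153926e-01 -1.83890024e-03]
 [-2.14665895e-06 -1.91657415e-03 -9.99998163e-01]] 85.76575708177032
side {'camera_matrix': [[376.971, 0.0, 322.388], [0.0, 376.971, 204.236], [0.0, 0.0, 1.0]], 'R': [[-0.997, -0.072, -0.007], [-0.051, 0.771, -0.635], [0.051, -0.633, -0.772]], 't': [556.016, -51.632, 1189.001]}
top {'camera_matrix': [[408.033, 0.0, 324.412], [0.0, 408.033, 196.407], [0.0, 0.0, 1.0]], 'R': [[0.024, -1.0, -0.01], [-0.998, -0.023, -0.065], [0.065, 0.011, -0.998]], 't': [-125.736, 527.748, 1118.166]}
```

View pics/side0.png

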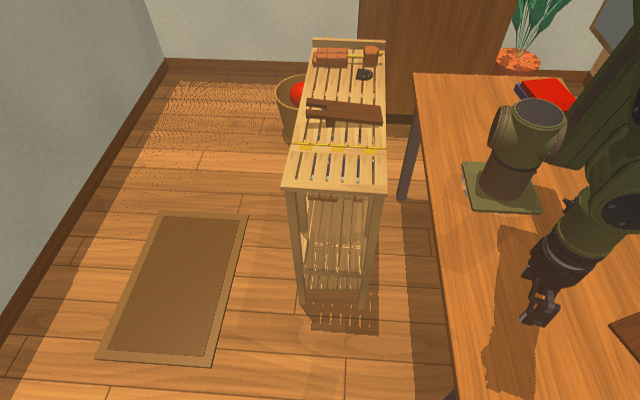

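View pics/top0.png

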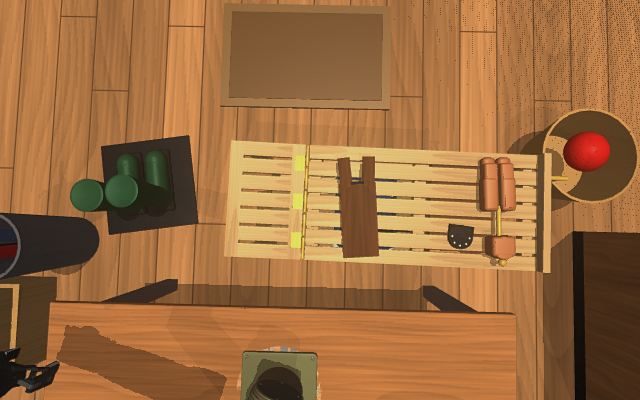

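The side view shows the rack at cols 283-386 (boot jack near (345,110), hinge near row 149). In the top view the hinge is at col ~305, rows 145-258, with the jack at cols 338-378, the heel cap at (460,236) and the shoe tree at cols 480-515.

```bash
cat > h.py <<'E'
import numpy as np,cv2
from workcell import manip
def ray(n,u,v):
    c=manip.get_calibration(n);R=np.array(c['R']);t=np.array(c['t'])
    d=R.T@np.linalg.solve(np.array(c['camera_matrix']),[u,v,1.]);return -R.T@t,d
def pl(n,u,v,z):
    o,d=ray(n,u,v);return o+d*(z-o[2])/d[2]
def tri(a,b):
    o1,d1=ray('top',*a);o2,d2=ray('side',*b)
    k=np.linalg.lstsq(np.c_[d1,-d2],o2-o1,rcond=None)[0]
    p,q=o1+k[0]*d1,o2+k[1]*d2;return (p+q)/2,np.linalg.norm(p-q)
def proj(n,X):
    c=manip.get_calibration(n);p=np.array(c['camera_matrix'])@(np.array(c['R'])@X+c['t']);return p[:2]/p[2]
E
python3 - <<'E'
from h import *
np.set_printoptions(precision=1,suppress=True)
im=cv2.imread('pics/top0.png');hsv=cv2.cvtColor(im,cv2.COLOR_BGR2HSV)
roi=np.zeros(im.shape[:2],np.uint8);roi[135:275,222:556]=1
def comps(m,mn):
    m=(m>0).astype(np.uint8)*roi
    for c in cv2.findContours(m,cv2.RETR_EXTERNAL,cv2.CHAIN_APPROX_NONE)[0]:
        if cv2.contourArea(c)>mn: yield c
for nm,lo,hi,mn,z in(('brass',(24,150,150),(35,255,255),15,90),('jack',(5,90,30),(18,255,130),400,115),('cap',(0,0,0),(180,120,60),80,100),('tree',(3,120,100),(13,255,230),100,120)):
    for c in comps(cv2.inRange(hsv,lo,hi),mn):
        r=cv2.minAreaRect(c);b=cv2.boxPoints(r);print(nm,np.array(r[0]),np.array(r[1]),r[2]);print(np.array([pl('top',*p,z)for p in b])[:,:2].tolist() and np.array([pl('top',*p,z)[:2] for p in b]).round(0).tolist())
for t in [(306,145),(304,258),(232,141),(225,256),(545,272),(549,153),(339,157),(375,157),(379,257),(344,258)]: print(t,pl('top',*t,90))
a=cv2.resize(im[130:280,220:390],None,fx=4,fy=4,interpolation=2)
s=cv2.imread('pics/side0.png')[30:200,270:400];b=cv2.resize(s,None,fx=4.5,fy=4.5,interpolation=2)
cv2.imwrite('pics/topc.png',a[:600,:800]);cv2.imwrite('pics/sidec.png',cv2.resize(s,None,fx=3.5,fy=3.5,interpolation=2))
E
```

```text
brass [295.5 239.5] [15.  9.] 90.0
[[431.0, -30.0], [432.0, -53.0], [393.0, -54.0], [393.0, -31.0]]
brass [294.  200.9] [ 2.7 14.2] 5.710593223571777
[[494.0, -30.0], [531.0, -33.0], [530.0, -40.0], [493.0, -37.0]]
brass [299.5 162.5] [13.  9.] 90.0
[[630.0, -34.0], [631.0, -58.0], [596.0, -59.0], [596.0, -35.0]]
jack [466.3 239. ] [84.9 28.5] 14.743562698364258
[[415.0, -362.0], [485.0, -379.0], [435.0, -585.0], [366.0, -567.0]]
jack [459.  188.9] [56.7 69.5] 84.2894058227539
[[612.0, -360.0], [634.0, -535.0], [491.0, -549.0], [469.0, -375.0]]
jack [357.6 206.9] [99.6 42.4] 88.26429748535156
[[624.0, -139.0], [629.0, -247.0], [377.0, -258.0], [371.0, -152.0]]
jack [531.6 205.2] [141.2  39.4] 84.80557250976562
[[688.0, -573.0], [699.0, -673.0], [344.0, -701.0], [333.0, -603.0]]
tree [503.5 247. ] [22. 23.] 90.0
[[434.0, -536.0], [436.0, -593.0], [381.0, -593.0], [380.0, -536.0]]
tree [498.6 183.9] [53.8 32.2] 86.26860046386719
[[630.0, -508.0], [637.0, -589.0], [502.0, -597.0], [494.0, -517.0]]
tree [358.4 206.7] [99.2 36. ] 86.9471206665039
[[622.0, -146.0], [629.0, -237.0], [380.0, -254.0], [373.0, -165.0]]
(306, 145) [659.8 -62.5  90. ]
(304, 258) [365.6 -65.2  90. ]
(232, 141) [666.1 132.5  90. ]
(225, 256) [365.6 138.9  90. ]
(545, 272) [ 345.4 -682.5   90. ]
(549, 153) [ 652.8 -696.3   90. ]
(339, 157) [ 630.  -149.7   90. ]
(375, 157) [ 632.1 -243.7   90. ]
(379, 257) [ 372.9 -258.2   90. ]
(344, 258) [ 368.1 -168.2   90. ]
```

View pics/topc.png

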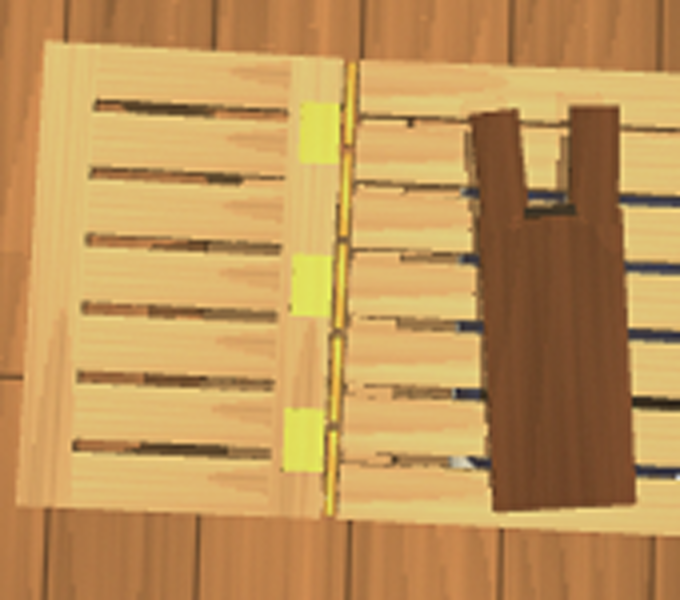

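View pics/sidec.png

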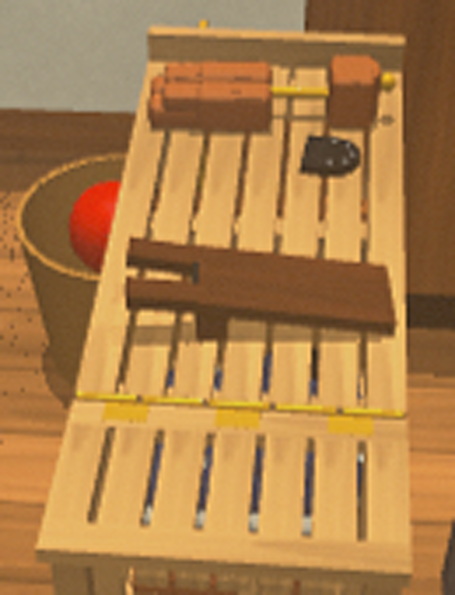

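The crops give these full-image positions:

| Feature | Top view | Side view |
|---|---|---|
| Hinge ends | (308,145), (302.5,258.7) | – |
| Leaf free corners | (231.2,140.5), (224.2,256.2) | (280.6,186.6), (387,193.4) |
| Jack corners, notched end | (338,159), (374.5,156) | – |
| Jack corners, near end | (343,257.5), (379,256) | – |

```bash
python3 - <<'E'
from h import *
np.set_printoptions(precision=1,suppress=True)
print('leaf',tri((231.2,140.5),(280.6,186.6)),tri((224.2,256.2),(387,193.4)))
h=[pl('top',308,145,91),pl('top',302.5,258.7,91)];print('hinge',h,(h[0]+h[1])/2)
print('hinge side',tri((308,145),(270+78/3.5,30+396/3.5)),tri((302.5,258.7),(270+405/3.5,30+414/3.5)))
sp=(h[0]+h[1])/2;a=np.arctan(-.0246);X=np.array([np.cos(a),np.sin(a)]);Y=np.array([-X[1],X[0]])
for u,v,z in((338,158.75,146),(374.5,156.3,146),(343.3,257.5,106),(378.8,255.8,106),(447,237,100),(460,224,100)):
    p=pl('top',u,v,z);d=p[:2]-sp[:2];print(p,'rack',d@X,d@Y)
E
```

```text
leaf (array([665. , 131.5, 102.7]), np.float64(0.28398887970677283)) (array([367.1, 137.6, 103.1]), np.float64(1.8328483993095286))
hinge [array([659.7, -67.8,  91. ]), array([363.8, -61.5,  91. ])] [511.7 -64.6  91. ]
hinge side (array([658.8, -67.7,  89. ]), np.float64(2.5535679873910357)) (array([363.4, -61.4,  89.9]), np.float64(0.5841898821757805))
[ 616.4 -146.   146. ] rack 106.6369143104532 -78.81449640581457
[ 624.6 -236.2  146. ] rack 117.00332191813578 -168.7941979425673
[ 370.7 -165.8  106. ] rack -138.5335436328985 -104.61083112163791
[ 377.2 -255.6  106. ] rack -129.8188720667301 -194.23814329071914
[ 428.7 -429.4  100. ] rack -74.0757824138989 -366.7461961191307
[ 462.6 -462.4  100. ] rack -39.365241420309054 -398.89079300625815
```

```bash
python3 -m inch '[[-36,-35,0,0.14,100],[-72,-70,0,0.28,100],[-108,-105,0,0.42,100],[-144,-140,0,0.56,100],[-180,-175,0,0.7,100],[-216,-210,0,0.84,100],[-250,-243,0,0.98,100],[-284,-275,0,1.12,100],[-318,-308,0,1.25,100],[-350,-339,0,1.31,100]]' 30; python3 -c "
from workcell import manip
s=manip.observe();print(s['joints'],s['eef_rot'])"
```

```text
time: 1.1
position: [388.7, 77.3, 239.2]
eef_rot: [[0.03, 1.0, 0.0], [1.0, -0.03, 0.0], [0.0, 0.0, -1.0]]
force: [0.3, 0.9, -0.2]
opening: 51.9
grip_force: 0.0
[ 1.12509926e+01  2.24552875e+00 -2.34105387e+01  6.43397493e+01
  3.44131137e-03  1.02976988e+02] [[ 3.01197398e-02  9.99546296e-01  5.98905031e-05]
 [ 9.99546295e-01 -3.01197442e-02  7.31531537e-05]
 [ 7.49238504e-05  5.76599765e-05 -9.99999996e-01]]
```

```bash
python3 -m inch '[[-40,25,0,0,100],[-80,50,0,0,100],[-120,75,0,0,100],[-160,100,0,0,100],[-195,122,0,0,100],[-195,122,40,0,100],[-195,122,80,0,100],[-195,122,110,0,100],[-195,122,125,0,100],[-195,122,132,0,100]]'; python3 -m inch '[[0,0,0,0,100],[-5,0,0,0,100]]'
python3 - <<'E'
from h import *
for n in('side','top'):
    cv2.imwrite(f'pics/{n}1.png',manip.read_camera(n)[:,:,::-1])
a=cv2.imread('pics/side1.png')[20:210,260:420];b=cv2.imread('pics/top1.png')[120:290,220:560]
cv2.imwrite('pics/m1.png',np.hstack([cv2.resize(a,(330,392)),cv2.resize(b,(468,392))[:, :468]]))
E
```

```text
time: 2.1
position: [503.3, -118.4, 105.0]
eef_rot: [[0.026, 1.0, -0.004], [1.0, -0.026, 0.001], [0.001, -0.005, -1.0]]
force: [0.4, 1.0, -0.1]
opening: 51.8
grip_force: 0.0
time: 2.3
position: [505.7, -123.6, 108.0]
eef_rot: [[0.025, 1.0, 0.001], [1.0, -0.025, -0.0], [-0.0, 0.001, -1.0]]
force: [-0.3, -0.0, -0.4]
opening: 52.0
grip_force: 0.0
```

View pics/m1.png

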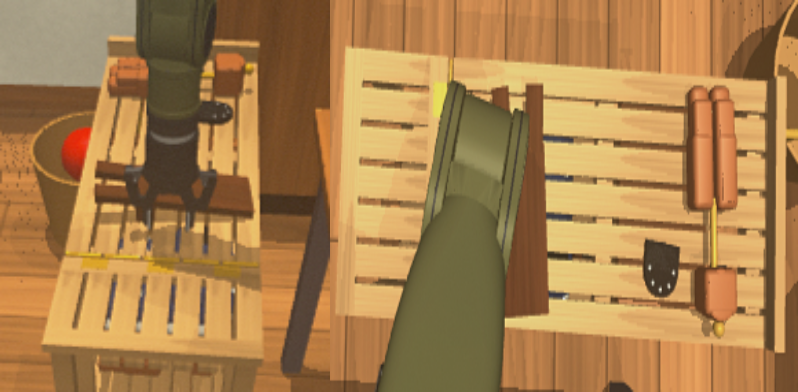

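The picture shows both open fingers between the hinge and the jack's side, level with the plank and touching nothing. Now I push.

```bash
python3 -m inch '[[-5,0,0,0,100],[-10,0,0,0,100],[-15,0,0,0,100],[-20,0,0,0,100],[-25,0,0,0,100],[-30,0,0,0,100],[-35,0,0,0,100],[-40,0,0,0,100],[-45,0,0,0,100],[-50,0,0,0,100]]'; python3 -m inch '[[-5,0,0,0,100],[-10,0,0,0,100],[-15,0,0,0,100],[-20,0,0,0,100],[-25,0,0,0,100],[-30,0,0,0,100],[-35,0,0,0,100],[-40,0,0,0,100],[-45,0,0,0,100],[-50,0,0,0,100]]'
python3 - <<'E'
from h import *
for n in('side','top'):
    cv2.imwrite(f'pics/{n}2.png',manip.read_camera(n)[:,:,::-1])
a=cv2.imread('pics/side2.png')[20:210,260:420];b=cv2.imread('pics/top2.png')[120:290,220:560]
cv2.imwrite('pics/m2.png',np.hstack([cv2.resize(a,(330,392)),cv2.resize(b,(468,392))[:, :468]]))
E
```

```text
time: 3.4
position: [503.3, -173.9, 107.2]
eef_rot: [[0.026, 1.0, -0.001], [1.0, -0.026, 0.001], [0.001, -0.001, -1.0]]
force: [0.5, 2.3, 2.8]
opening: 52.1
grip_force: 1.7
time: 4.4
position: [502.4, -224.1, 107.2]
eef_rot: [[0.026, 1.0, -0.0], [1.0, -0.026, -0.0], [-0.0, -0.0, -1.0]]
force: [-0.1, 2.1, 0.6]
opening: 51.6
grip_force: 1.2
```

View pics/m2.png

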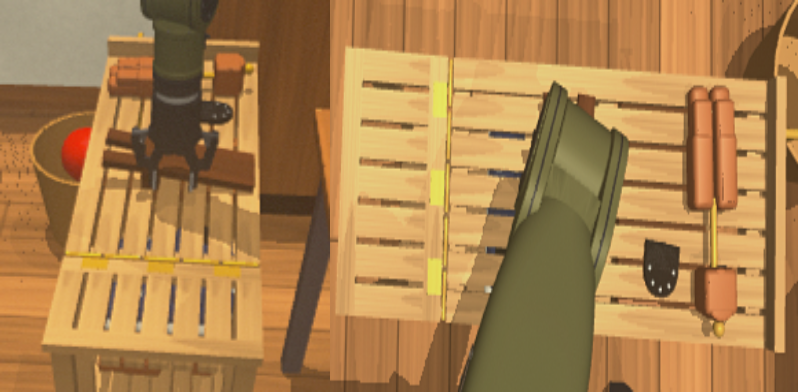

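The jack slides in front of the fingers, still slightly yawed, and the heel cap is clear. I push on, back off and raise the tool.

```bash
python3 -m inch '[[-6,0,0,0,100],[-12,0,0,0,100],[-18,0,0,0,100],[-24,0,0,0,100],[-30,0,0,0,100],[-36,0,0,0,100],[-42,0,0,0,100],[-48,0,0,0,100],[-52,0,0,0,100],[-54,0,0,0,100]]'; python3 -m inch '[[0,0,0,0,100],[15,0,0,0,100],[30,0,0,0,100],[30,0,-45,0,100],[30,0,-90,0,100],[70,0,-132,0,255],[120,0,-132,0,255],[170,0,-132,0,255],[220,0,-132,0,255],[270,0,-132,0,255]]'; python3 -m inch '[[50,0,0,0,255],[100,0,0,0,255],[150,0,0,0,255],[190,0,0,0,255],[190,0,0,0,255]]'
python3 - <<'E'
from h import *
for n in('side','top'):
    cv2.imwrite(f'pics/{n}3.png',manip.read_camera(n)[:,:,::-1])
a=cv2.imread('pics/side3.png')[20:210,260:420];b=cv2.imread('pics/top3.png')[120:290,220:560]
cv2.imwrite('pics/m3.png',np.hstack([cv2.resize(a,(330,392)),cv2.resize(b,(468,392))[:, :468]]))
im=cv2.imread('pics/top3.png');hsv=cv2.cvtColor(im,cv2.COLOR_BGR2HSV);m=cv2.inRange(hsv,(5,90,30),(18,255,130));m[:,:370]=0;m[:,445:]=0;m[:140]=0;m[275:]=0
sp=np.array([511.7,-64.6]);X=np.array([1,-.0246]);Y=np.array([.0246,1])
c=max(cv2.findContours(m,0,1)[0],key=cv2.contourArea);
for p in cv2.boxPoints(cv2.minAreaRect(c)):
    q=pl('top',*p,146 if p[1]<200 else 106)[:2];print(p,q,(q-sp)@X,(q-sp)@Y)
E
```

```text
time: 5.5
position: [501.0, -278.2, 107.3]
eef_rot: [[0.026, 1.0, 0.0], [1.0, -0.026, 0.0], [0.0, 0.0, -1.0]]
force: [-0.1, 1.4, 0.2]
opening: 51.8
grip_force: 0.8
time: 6.5
position: [507.1, -10.5, 239.8]
eef_rot: [[0.025, 1.0, 0.001], [1.0, -0.025, 0.0], [0.0, 0.001, -1.0]]
force: [0.1, 0.3, 0.3]
opening: 0.3
grip_force: 0.0
time: 7.0
position: [511.9, 182.2, 239.2]
eef_rot: [[0.018, 1.0, 0.001], [1.0, -0.018, 0.002], [0.002, 0.0, -1.0]]
force: [-0.9, -0.6, 0.3]
opening: -0.2
grip_force: 0.0
[380. 161.] [ 613.14057965 -250.01697486] 106.00183723285163 -182.9215365991159
[444. 161.] [ 616.70493241 -407.88801274] 113.44981752721804 -340.70489140481124
[444. 261.] [ 368.2212771 -420.4055473] -134.72590643648024 -359.33512388377096
[380. 261.] [ 364.19510567 -258.84043264] -142.72657968276124 -197.8690530355764
```

View pics/m3.png

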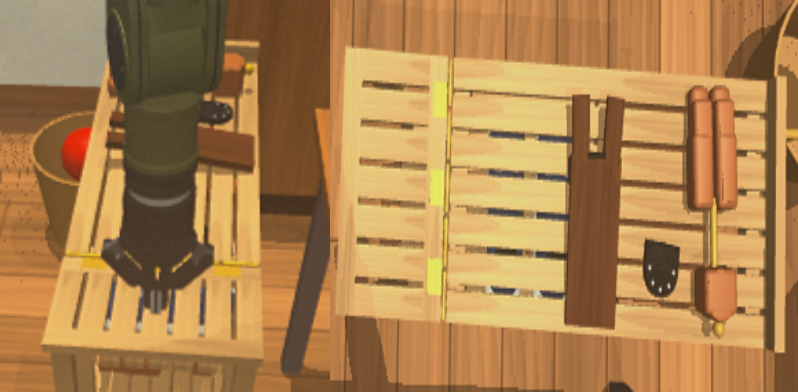

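The jack lies with its near edge 220-228 mm from the spine and its far edge at about -318 mm. The leaf reaches only 200 mm and the heel cap starts at about -367 mm. The shoe tree and cap look unchanged. Next I bring the closed fingers down outside the leaf's free edge.

```bash
python3 -m inch '[[-10,0,40,0,255],[-20,0,80,0,255],[-22,0,120,0,255],[-22,0,145,0,255],[-22,0,160,0,255],[-22,0,164,0,255],[-22,0,164,0,255]]' 60;  python3 -m inch '[[-4,0,0,0,255],[-7,0,0,0,255],[-10,0,0,0,255],[-12,0,0,0,255],[-12,0,0,0,255]]'; python3 -m inch '[[-1,0,0,0,255],[-2,0,0,0,255],[-2,0,0,0,255]]'
```

```text
time: 7.8
position: [511.7, 153.5, 75.2]
eef_rot: [[0.027, 1.0, -0.001], [1.0, -0.027, -0.001], [-0.001, -0.001, -1.0]]
force: [1.0, 0.1, 0.4]
opening: 0.2
grip_force: 0.0
time: 8.3
position: [513.1, 148.2, 76.8]
eef_rot: [[0.023, 1.0, 0.002], [1.0, -0.023, 0.014], [0.014, 0.002, -1.0]]
force: [-1.1, 16.5, -1.2]
opening: 0.1
grip_force: 8.1
time: 8.6
position: [513.1, 148.2, 76.8]
eef_rot: [[0.022, 1.0, 0.002], [1.0, -0.022, 0.018], [0.018, 0.001, -1.0]]
force: [-1.0, 21.4, -2.7]
opening: 0.1
grip_force: 10.6
```

```bash
python3 -m inch '[[0,0,-2,0,255],[-0.5,0,-4,0,255],[-0.5,0,-6,0,255],[-1,0,-8,0,255]]'
```

```text
time: 9.0
position: [513.1, 148.0, 84.6]
eef_rot: [[0.021, 1.0, 0.002], [1.0, -0.021, 0.019], [0.019, 0.001, -1.0]]
force: [-0.5, 23.3, -4.9]
opening: -0.2
grip_force: 12.0
```

```bash
python3 - <<'E'
from h import *
for n in('side','top'):
    cv2.imwrite(f'pics/{n}4.png',manip.read_camera(n)[:,:,::-1])
def crop(i):return cv2.resize(cv2.imread(f'pics/side{i}.png')[130:210,270:400],None,fx=3,fy=3,interpolation=2)
cv2.imwrite('pics/m4.png',np.hstack([crop(0),crop(4)]))
# subpixel edge tracking: near-end leaf patch displacement
a=cv2.imread('pics/side0.png',0);b=cv2.imread('pics/side4.png',0)
for u,v in((287,186),(300,188),(380,190),(372,189)):
    r=cv2.matchTemplate(b[v-15:v+16,u-15:u+16],a[v-7:v+8,u-7:u+8],5);k=np.unravel_index(r.argmax(),r.shape);print(u,v,k[0]-8,k[1]-8,r.max(),r[:,8][k[0]-1:k[0]+2])
E
```

```text
287 186 -2 0 0.9946003 [0.90524405 0.9946003  0.9175327 ]
300 188 -2 0 0.99276674 [0.9148281  0.99276674 0.92397714]
380 190 -8 1 0.7988069 []
372 189 -7 0 0.7968303 [0.7304339 0.7968303 0.7605778]
```

View pics/m4.png

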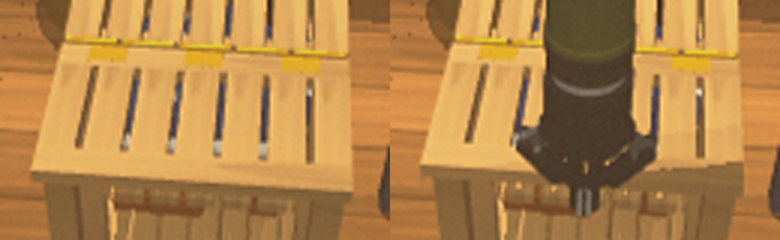

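The leaf followed: its free edge rose about 2 px (~8 mm), so the friction lift works. Now I print the arc offsets.

```bash
python3 -c "
import numpy as np
p=np.arange(.025,1.60,.03)
for k in range(0,50,10):
    q=p[k:k+11];print([(round(200.6*(np.cos(a)-np.cos(q[0])),1),round(-200.6*(np.sin(a)-np.sin(q[0])),1)) for a in q[1:]])"
```

```text
[(np.float64(-0.2), np.float64(-6.0)), (np.float64(-0.7), np.float64(-12.0)), (np.float64(-1.3), np.float64(-18.0)), (np.float64(-2.0), np.float64(-24.0)), (np.float64(-3.0), np.float64(-29.9)), (np.float64(-4.1), np.float64(-35.8)), (np.float64(-5.5), np.float64(-41.7)), (np.float64(-6.9), np.float64(-47.5)), (np.float64(-8.6), np.float64(-53.3)), (np.float64(-10.4), np.float64(-59.0))]
[(np.float64(-2.0), np.float64(-5.7)), (np.float64(-4.2), np.float64(-11.3)), (np.float64(-6.5), np.float64(-16.8)), (np.float64(-9.0), np.float64(-22.3)), (np.float64(-11.7), np.float64(-27.7)), (np.float64(-14.5), np.float64(-33.0)), (np.float64(-17.5), np.float64(-38.2)), (np.float64(-20.7), np.float64(-43.4)), (np.float64(-24.0), np.float64(-48.4)), (np.float64(-27.4), np.float64(-53.3))]
[(np.float64(-3.6), np.float64(-4.8)), (np.float64(-7.3), np.float64(-9.5)), (np.float64(-11.2), np.float64(-14.1)), (np.float64(-15.2), np.float64(-18.6)), (np.float64(-19.4), np.float64(-23.0)), (np.float64(-23.6), np.float64(-27.2)), (np.float64(-28.0), np.float64(-31.3)), (np.float64(-32.6), np.float64(-35.3
[... 174 characters left out ...]
14.9), np.float64(-10.2)), (np.float64(-20.0), np.float64(-13.3)), (np.float64(-25.3), np.float64(-16.2)), (np.float64(-30.6), np.float64(-19.0)), (np.float64(-36.0), np.float64(-21.6)), (np.float64(-41.5), np.float64(-24.1)), (np.float64(-47.1), np.float64(-26.4)), (np.float64(-52.7), np.float64(-28.5))]
[(np.float64(-5.7), np.float64(-2.0)), (np.float64(-11.4), np.float64(-3.7)), (np.float64(-17.2), np.float64(-5.3)), (np.float64(-23.1), np.float64(-6.8)), (np.float64(-29.0), np.float64(-8.0)), (np.float64(-34.9), np.float64(-9.1)), (np.float64(-40.8), np.float64(-10.0)), (np.float64(-46.8), np.float64(-10.8)), (np.float64(-52.8), np.float64(-11.3)), (np.float64(-58.8), np.float64(-11.7))]
```

```bash
python3 -m inch '[[-0.2,0,-6,0,255],[-0.7,0,-12,0,255],[-1.3,0,-18,0,255],[-2,0,-24,0,255],[-3,0,-30,0,255],[-4,0,-36,0,255],[-5.5,0,-42,0,255],[-7,0,-47.5,0,255],[-8.6,0,-53.3,0,255],[-10.4,0,-59,0,255]]'
```

```text
time: 10.1
position: [512.9, 136.7, 144.6]
eef_rot: [[0.022, 1.0, 0.003], [1.0, -0.022, 0.017], [0.017, 0.002, -1.0]]
force: [-0.9, 20.5, 1.2]
opening: 0.1
grip_force: 10.3
```

```bash
python3 -m inch '[[-2,0,-5.7,0,255],[-4.2,0,-11.3,0,255],[-6.5,0,-16.8,0,255],[-9,0,-22.3,0,255],[-11.7,0,-27.7,0,255],[-14.5,0,-33,0,255],[-17.5,0,-38.2,0,255],[-20.7,0,-43.4,0,255],[-24,0,-48.4,0,255],[-27.4,0,-53.3,0,255]]'
python3 -m inch '[[-3.6,0,-4.8,0,255],[-7.3,0,-9.5,0,255],[-11.2,0,-14.1,0,255],[-15.2,0,-18.6,0,255],[-19.4,0,-23,0,255],[-23.6,0,-27.2,0,255],[-28,0,-31.3,0,255],[-32.6,0,-35.3,0,255],[-37.2,0,-39.1,0,255],[-42,0,-42.8,0,255]]'
```

```text
time: 11.1
position: [512.2, 108.0, 198.7]
eef_rot: [[0.022, 1.0, 0.004], [1.0, -0.022, 0.015], [0.015, 0.004, -1.0]]
force: [-1.6, 17.5, 5.7]
opening: 0.1
grip_force: 8.7
time: 12.1
position: [511.3, 63.6, 241.7]
eef_rot: [[0.024, 1.0, 0.006], [1.0, -0.024, 0.01], [0.01, 0.005, -1.0]]
force: [-0.2, 11.2, 7.7]
opening: -0.3
grip_force: 5.8
```

```bash
python3 -m inch '[[-4.9,0,-3.5,0,255],[-9.8,0,-7,0,255],[-14.9,0,-10.2,0,255],[-20,0,-13.3,0,255],[-25.3,0,-16.2,0,255],[-30.6,0,-19,0,255],[-36,0,-21.6,0,255],[-41.5,0,-24.1,0,255],[-47.1,0,-26.4,0,255],[-52.7,0,-28.5,0,255]]'
python3 -m inch '[[-5.7,0,-2,0,255],[-11.4,0,-3.7,0,255],[-17.2,0,-5.3,0,255],[-23,0,-6.8,0,255],[-29,0,-8,0,255],[-34.9,0,-9.1,0,255],[-40.8,0,-10,0,255],[-46.8,0,-10.8,0,255],[-52.8,0,-11.3,0,255],[-58.8,0,-11.7,0,255]]'
```

```text
time: 13.1
position: [509.8, 8.4, 269.2]
eef_rot: [[0.025, 1.0, 0.005], [1.0, -0.025, 0.004], [0.004, 0.005, -1.0]]
force: [1.4, 4.8, 2.3]
opening: -0.0
grip_force: 2.7
time: 14.1
position: [507.0, -52.2, 278.6]
eef_rot: [[0.026, 1.0, 0.0], [1.0, -0.026, 0.0], [0.0, 0.0, -1.0]]
force: [3.4, 3.9, -0.5]
opening: -0.2
grip_force: 1.9
```

Upright is passed (about 95°) with small forces. Next comes the lowering arc, with the fingertips on the underside at a radius of 181 mm.

```bash
python3 -c "
import numpy as np
p=np.linspace(1.564,3.053,51)
for k in range(0,50,10):
    q=p[k:k+11];print(*['[%.1f,0,%.1f,0,255]'%(180.6*(np.cos(a)-np.cos(q[0])),-180.6*(np.sin(a)-np.sin(q[0]))) for a in q[1:]],sep=',')"
```

```text
[-5.4,0,0.0,0,255],[-10.8,0,0.2,0,255],[-16.1,0,0.6,0,255],[-21.5,0,1.1,0,255],[-26.8,0,1.8,0,255],[-32.1,0,2.7,0,255],[-37.4,0,3.7,0,255],[-42.7,0,4.8,0,255],[-47.9,0,6.1,0,255],[-53.0,0,7.6,0,255]
[-5.1,0,1.6,0,255],[-10.2,0,3.4,0,255],[-15.2,0,5.3,0,255],[-20.2,0,7.4,0,255],[-25.1,0,9.6,0,255],[-29.9,0,12.0,0,255],[-34.7,0,14.5,0,255],[-39.4,0,17.1,0,255],[-44.0,0,19.9,0,255],[-48.5,0,22.8,0,255]
[-4.4,0,3.1,0,255],[-8.8,0,6.2,0,255],[-13.0,0,9.5,0,255],[-17.1,0,13.0,0,255],[-21.2,0,16.5,0,255],[-25.1,0,20.2,0,255],[-28.9,0,24.0,0,255],[-32.6,0,27.9,0,255],[-36.2,0,31.9,0,255],[-39.7,0,36.0,0,255]
[-3.3,0,4.2,0,255],[-6.5,0,8.5,0,255],[-9.6,0,12.9,0,255],[-12.6,0,17.4,0,255],[-15.4,0,22.0,0,255],[-18.1,0,26.7,0,255],[-20.6,0,31.4,0,255],[-23.0,0,36.3,0,255],[-25.2,0,41.1,0,255],[-27.3,0,46.1,0,255]
[-2.0,0,5.0,0,255],[-3.8,0,10.1,0,255],[-5.4,0,15.2,0,255],[-6.9,0,20.4,0,255],[-8.2,0,25.6,0,255],[-9.4,0,30.8,0,255],[-10.5,0,36.1,0,255],[-11.3,0,41.4,0,255],[-12.1,0,46.7,0,255],[-12.6,0,52.1,0,255]
```

```bash
python3 -m inch '[[-5.4,0,0,0,255],[-10.8,0,0.2,0,255],[-16.1,0,0.6,0,255],[-21.5,0,1.1,0,255],[-26.8,0,1.8,0,255],[-32.1,0,2.7,0,255],[-37.4,0,3.7,0,255],[-42.7,0,4.8,0,255],[-47.9,0,6.1,0,255],[-53,0,7.6,0,255]]'
python3 -m inch '[[-5.1,0,1.6,0,255],[-10.2,0,3.4,0,255],[-15.2,0,5.3,0,255],[-20.2,0,7.4,0,255],[-25.1,0,9.6,0,255],[-29.9,0,12,0,255],[-34.7,0,14.5,0,255],[-39.4,0,17.1,0,255],[-44,0,19.9,0,255],[-48.5,0,22.8,0,255]]'
```

```text
time: 15.1
position: [505.4, -105.3, 270.9]
eef_rot: [[0.026, 1.0, -0.0], [1.0, -0.026, -0.0], [-0.0, -0.0, -1.0]]
force: [2.0, 2.8, 0.8]
opening: 0.2
grip_force: 1.6
time: 16.1
position: [504.3, -153.8, 248.0]
eef_rot: [[0.026, 1.0, 0.0], [1.0, -0.026, -0.0], [-0.0, 0.0, -1.0]]
force: [2.4, 1.8, 0.3]
opening: -0.3
grip_force: 1.3
```

```bash
python3 -m inch '[[-4.4,0,3.1,0,255],[-8.8,0,6.2,0,255],[-13,0,9.5,0,255],[-17.1,0,13,0,255],[-21.2,0,16.5,0,255],[-25.1,0,20.2,0,255],[-28.9,0,24,0,255],[-32.6,0,27.9,0,255],[-36.2,0,31.9,0,255],[-39.7,0,36,0,255]]'
```

```text
time: 17.1
position: [503.2, -193.5, 211.9]
eef_rot: [[0.026, 1.0, -0.0], [1.0, -0.026, -0.0], [-0.0, -0.0, -1.0]]
force: [1.3, -1.0, 2.0]
opening: 0.1
grip_force: 1.2
```

```bash
python3 -m inch '[[-3.3,0,4.2,0,255],[-6.5,0,8.5,0,255],[-9.6,0,12.9,0,255],[-12.6,0,17.4,0,255],[-15.4,0,22,0,255],[-18.1,0,26.7,0,255],[-20.6,0,31.4,0,255],[-23,0,36.3,0,255],[-25.2,0,41.1,0,255],[-27.3,0,46.1,0,255]]'
python3 -m inch '[[-2,0,5,0,255],[-3.8,0,10.1,0,255],[-5.4,0,15.2,0,255],[-6.9,0,20.4,0,255],[-8,0,25,0,255],[-8.8,0,29,0,255],[-9.5,0,32,0,255],[-10.2,0,35,0,255],[-10.8,0,38,0,255],[-11,0,40,0,255]]'
```

```text
time: 18.1
position: [502.4, -220.5, 165.6]
eef_rot: [[0.026, 1.0, -0.0], [1.0, -0.026, -0.0], [-0.0, -0.0, -1.0]]
force: [0.5, -0.3, 2.9]
opening: 0.1
grip_force: 1.0
time: 19.1
position: [502.2, -231.2, 125.8]
eef_rot: [[0.026, 1.0, -0.0], [1.0, -0.026, 0.0], [0.0, -0.0, -1.0]]
force: [0.3, -0.8, 2.8]
opening: 0.1
grip_force: 0.9
```

```bash
python3 -m inch '[[-0.3,0,2,0,255],[-0.6,0,4,0,255],[-0.8,0,6,0,255],[-1,0,7.5,0,255],[-1,0,9,0,255],[-1,0,10,0,255],[-1,0,10,0,255]]';python3 -m inch '[[0,0,1,0,255],[0,0,2,0,255],[0,0,3,0,255],[0,0,3,0,255]]'
```

```text
time: 19.8
position: [502.2, -232.1, 115.9]
eef_rot: [[0.026, 1.0, -0.0], [1.0, -0.026, 0.0], [0.0, -0.0, -1.0]]
force: [0.1, 0.2, -0.5]
opening: -0.0
grip_force: 0.1
time: 20.2
position: [502.2, -232.3, 114.0]
eef_rot: [[0.026, 1.0, 0.0], [1.0, -0.026, -0.0], [-0.0, 0.0, -1.0]]
force: [-2.7, -0.9, 6.3]
opening: -0.0
grip_force: 3.7
```

```bash
python3 -m inch '[[0,0,1,0,255],[0,0,2,0,255],[0,0,3,0,255],[0,0,3,0,255]]'; python3 -m inch '[[0,0,-10,0,255],[0,0,-25,0,255],[0,0,-60,0,255],[40,0,-100,0,255],[90,0,-130,0,255],[140,0,-130,0,255],[190,0,-130,0,255],[240,0,-130,0,255],[290,0,-130,0,255],[340,0,-130,0,255]]';python3 -m inch '[[50,0,0,0,255],[100,0,0,0,255],[140,0,0,0,255],[140,0,0,0,255],[140,0,0,0,255]]'
python3 - <<'E'
from h import *
for n in('side','top'):
    cv2.imwrite(f'pics/{n}5.png',manip.read_camera(n)[:,:,::-1])
a=cv2.imread('pics/side5.png')[20:210,260:420];b=cv2.imread('pics/top5.png')[120:290,220:560]
cv2.imwrite('pics/m5.png',np.hstack([cv2.resize(a,(330,392)),cv2.resize(b,(468,392))[:, :468]]))
E
```

```text
time: 20.6
position: [502.3, -232.3, 113.9]
eef_rot: [[0.026, 1.0, 0.002], [1.0, -0.026, -0.001], [-0.001, 0.002, -1.0]]
force: [-7.5, 2.0, 24.4]
opening: 0.1
grip_force: 12.5
time: 21.6
position: [510.4, 97.0, 240.0]
eef_rot: [[0.026, 1.0, 0.0], [1.0, -0.026, 0.001], [0.001, 0.0, -1.0]]
force: [1.6, -0.8, 0.4]
opening: -0.2
grip_force: 0.0
time: 22.1
position: [513.9, 235.6, 239.5]
eef_rot: [[0.024, 1.0, -0.001], [1.0, -0.024, -0.001], [-0.001, -0.001, -1.0]]
force: [0.6, -0.1, 0.3]
opening: -0.1
grip_force: 0.0
```

View pics/m5.png

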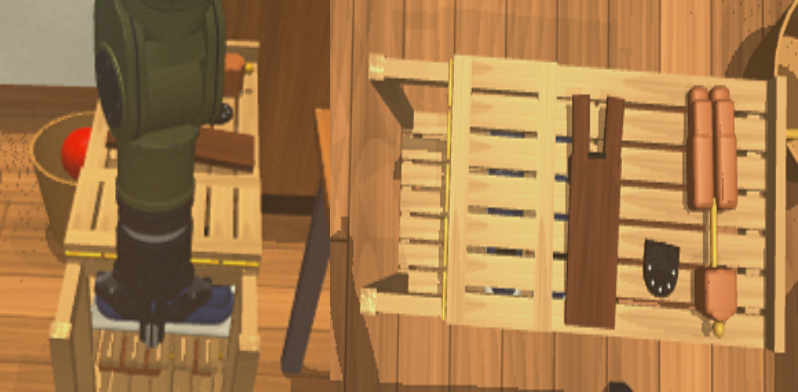

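The leaf lies flat on the fixed slats, with its edge at crop col ~557 and the jack's near side at ~568. The boot well is open, and the cap and shoe tree are where they were. Handing in.

```bash
python3 -c "
from workcell import manip
print(manip.close_job())"
```

```text
the job is handed in; nothing more can be done
None
```

I pushed the boot jack about 20 mm clear of where the leaf lands and turned the leaf over steadily until it lay flat. The cedar shoe tree and heel cap were not touched. The job was handed in at about 22 s, and no verdict was returned.

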